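# Tap the nest plate true on the press platen

## Robot

A 6-joint arm with a two-finger parallel gripper is mounted at the origin on the work surface. World frame = base frame: x ahead of the robot, y to its left, z up, the work surface at z = 0. Lengths are in mm, angles in rad, forces in N, time in s.
With the tool pointing down it reaches from about 350 to 775 mm from the base axis. Payload 7.3 kg.
Tool frame: the origin (TCP) lies midway between the tips of the shut fingers; the grasp point (between the pads) lies 19 mm behind it (bot.hold_point_z is the distance from the TCP to the grasp point, in mm); z points along the fingers, y is the direction in which the jaws open and shut (so a half turn about z gives the same grasp; the last joint's range is limited). The gripper opens to 92 mm and grips with 3 to 60 N. Pads are 19 mm wide; open, the fingers measure 130 mm over their backs; the gripper's body (75 mm by 190 mm) begins 47 mm behind the grasp point.
Start: joints at [-1.312, 0.342, 1.524, -0, 1.275, -0.146], TCP at [206.788, -482.583, 199.541] pointing down, gripper open.
Joint ranges: [-2.53, 2.53], [-0.77, 2.02], [0.04, 2.7], [-1, 4.14], [0.28, 2.66], [-3.11, 3.11]. Speed limits (rad/s): [2.57, 2.57, 3.14, 3.14, 3.14, 3.14].

## Interface

Orientations are given as [roll, pitch, yaw] about the fixed x, y, z axes, in that order (R = Rz(yaw) Ry(pitch) Rx(roll)).
In Python, from plant import bot gives the robot as it stands.
- The arm moves only by the tool servo_tool, never from a script. Its argument "series" is a list of rows, each a list of 5 numbers: the opening, from 0 (shut) to 1 (fully open), then the shift along the tool's x, y, z each as a share of 50 mm, from -1 to 1, then the turn about the tool's z as a share of 90 degrees, from -1 to 1. In form: [[gripper, tx, ty, tz, spin], ...]. A call has 1 to 20 rows; each row shifts and turns the commanded pose from where the row before left it, along the tool's axes as they then stand; what a row does not reach is not made up. A row lasts 1/8 s, in which the tool goes at most 62.5 mm and 10.7 degrees, less where a joint would pass 70% of its speed; a pose out of reach is approached as far as the arm can. A call with a number of a shift or a turn outside -1 to 1 is refused whole. A call with a gripper value outside its range is refused whole. The fingers move at their own pace and stop on an object; the grip force is fixed at half the most. Time passes only in rows, so rows that do not move let the fingers close. It gives the time, the measured TCP pose, the force and the opening at its end, in the units of the state.
- bot.get_obs(): the state, without advancing time (a new reading comes with each control period).
- bot.capture(name): name is "scene" or "side" or "wrist"; returns the picture (400x640x3 uint8, red, green, blue); there is no depth.
- bot.camera_model(name): a dict with "mtx" (3x3 intrinsics, pixels), "world_from_camera" (4x4, takes a point from camera to world coordinates). Camera axes: x right, y up, looking along -z (the intrinsics and any distortion apply to the point x, -y, -z); pixel columns grow to the right and rows downward; lengths in mm; the calibration is good to about 2 mm. A picture is of the moment at which its call begins: read the wrist's pose just before it. camera_model takes no time and is no camera call; for the wrist camera it gives the pose at the moment of the call.
- bot.close_job(): hands the job in, once; it reports no verdict.
Trained networks look in the newest picture that a camera, given by its name, has taken for a name from the list of things; names that differ only in an ending like _2 or _b are one class to them, and where a whole thing is asked for, a point or a joint stands for the part that bears it (a point fixed in the world has none). Each returns a list of dicts, best first, with "p" (0 to 1); they miss things now and then, are a little off and sometimes report something else, mostly with a low value. They report only what shows in the picture. A call takes as long as a camera call. They do not tell look-alikes from the thing itself.
- bot.outline_of(camera, label): "mask" (400x640 bool, what is visible of it).
- bot.pinpoint(camera, label): "point" ([x, y, z] in mm, in the coordinates of the camera as it stood for that picture, good to about 4 mm: a listed point, or the origin of a listed thing).
The state is a dict: "time": time; "joint_positions": joint angles; "dq": joint speeds; "tau": joint torques, N m; "tool_pos": TCP position; "tcp_rot": TCP orientation; "contact_force": force on the tool from outside, world axes, zero at the start; "moment": the same for the moment, N m; "grip_width": finger opening in mm.
Only numpy, scipy, OpenCV 4.12 (cv2) and the standard library are available. Lean on these libraries where they do the work, as an engineer would, in place of code of your own. Each camera call takes 0.05 s, during which the arm holds its last target.

## Task

First take the strap clamp off the steel platen and lay it in the empty blue bin. Then tap the loose aluminium nest plate gently from opposite sides by turns, its left side first and then its right (left and right as the robot sees them), and its ends where needed, until it lies square in the rectangle scribed on the platen with an even margin all round. Do not lift, tip or pinch the plate or touch its polished raised face, and leave everything else where it stands.

Things in the scene. Friction and masses are not known exactly. Their poses are not given: they have to be found in the camera images.
- mark (a point): centre of the rectangle scribed in thin light lines on the platen's top face, 25 mm above the table: 152 (x) by 112 mm (y), 6 mm wider than the nest plate on each side. x along its long side, away from the robot, y left, z up. The platen is a fixed dark steel slab, 240 (x) by 300 mm (y), placed and turned anew each time (up to 0.25 rad).
- nest: loose aluminium nest plate, 140 (x) by 100 (y) by 24 mm thick, about 0.8 kg, askew on the platen; on top a raised polished face 110 x 70 x 5 mm with six round seats. Origin: centre of underside; x along its length, away from the robot, y left. Upright sides at y = 50 mm (left) and -50 mm (right), ends at x = 70 and -70 mm, to tap on; it slides with friction and stays where left.
- strap_mid (a point): centre (half-way up) of the strap clamp: loose bright steel bar 90 mm (its x) by 28 mm (its y) by 20 mm high, 0.25 kg or so, with a 12 mm wide, 54 mm long slot through its middle; it lies flat on the platen to the left or the right of the nest plate, roughly along the platen's x. Grip it across its 28 mm width.
- stop: small grey stop block with a round knurled screw, fixed on the platen on the side where the strap clamp is not: 24 x 24 mm, 44 mm high, origin at the centre of its foot (25 mm above the table). It stays.
- bin_in (a point): centre of the inner floor (4 mm above the table) of the empty blue bin, which is fixed on the table left or right of the platen: outside 170 mm (x) by 130 mm (y) by 60 mm high, walls 4 mm, open on top; axes as the bin's sides.
- bin: the empty blue bin itself; origin at the centre of its underside, axes as bin_in.
- strap: the strap clamp itself; origin at the centre of its underside, 10 mm below strap_mid; same axes.
- fullbin: a bin like the empty one, filled with small metal caps, fixed on the other side of the platen; origin at the centre of its underside. Leave it alone.
- cell0: bystander: loose steel cell standing on the table, 32 mm across, 61 mm high; origin at the centre of its underside.
- cell1: bystander: loose steel cell standing on the table, 32 mm across, 61 mm high; origin at the centre of its underside.
- cell2: bystander: loose steel cell standing on the table, 32 mm across, 61 mm high; origin at the centre of its underside.
- bar: bystander: black rubber grip bar 90 x 28 x 26 mm on the table; origin at the centre of its underside.
- rods: bystander: steel pot 60 mm across and 70 mm high holding rods that stand up to 110 mm high; origin at the centre of its underside.
There are look-alikes about, which are no part of the job. What is shaped like the strap but turquoise is not meant. There is more than one size of the nest; the one meant has the size given above.

How it is judged (in metres and radians):
On the way, in this order (a step that is already met when the one before it is completed fails the run):
1. the strap clamp lies in the empty bin, let go (x of strap_mid in the frame of bin between -0.075 and 0.075 m and y of strap_mid in the frame of bin between -0.055 and 0.055 m and height (world z) of strap_mid below 0.05 m and contact force between the fingers and strap below 0.05 N and linear speed of strap below 0.02 m/s), for 0.2 s.
2. the nest plate has been tapped on its left side (contact force between any of the fingers, the arm and nest_c1 above 1 N), for 0.02 s.
3. after that it has been tapped on its right side (contact force between any of the fingers, the arm and nest_c2 above 1 N), for 0.02 s.
At the end, for the whole second after the job is handed in: The strap clamp lies released in the empty bin (centre within 75 by 55 mm of the bin's, below 50 mm); the nest plate lies flat and still on the platen, centre within 5 mm of the scribed rectangle's centre, length within 0.06 rad of the rectangle's (all of step 1 and horizontal distance between nest and mark below 0.005 m and angle between the x axis of nest and the x axis of mark, either way round below 0.06 rad and angle between nest's own z axis and vertical below 0.03 rad and z of nest in the frame of mark below 0.004 m and linear speed of nest below 0.01 m/s and angular speed of nest below 0.05 rad/s); the robot touches nothing.
It fails at once if the nest plate is lifted or tipped (4 mm or 0.06 rad) (z of nest in the frame of mark above 0.004 m or angle between nest's own z axis and vertical above 0.06 rad).
It fails at once if the nest plate is pinched: pressed on its left and right sides at once (contact force between any of the fingers, the arm and nest_c1 above 1 N and contact force between any of the fingers, the arm and nest_c2 above 1 N).
It fails at once if the polished raised face is touched (over 1 N) (contact force between any of the fingers, the arm and nest_c3 above 1 N).
It fails at once if the nest plate is struck hard: faster than 0.25 m/s (linear speed of nest above 0.25 m/s).
It fails at once if a bystander is displaced by more than 25 mm (distance of any of cell0, cell1, cell2, bar, rods from where it was at the start of the episode above 0.025 m).
It also fails if it takes over 67 s, if anything falls off the work surface, if the arm or the gripper's body presses on something with over 40 N, if the wrist force passes 120 N, or if a joint passes its speed limit or range.

## Working session

There is one attempt and no reset: what is moved stays moved. The work goes in short steps, Python scripts to look and compute and a tool call to move; the robot and the scene stay as the last step left them, time stands still between calls to the robot, and variables do not carry over. Pictures are saved under pics/ and viewed, and the job is handed in when it is done.

Besides the shell and the picture viewer there is one more tool, called after "Emit:" as name(argument=value, ...), one argument or row to a line, values as JSON. servo_tool: Moves the arm, as the interface text tells. Shift numbers are shares of 50 mm and turn numbers shares of 90 degrees, none past 1 either way. Its arguments: {"type":"object","properties":{"series":{"type":"array"}},"required":["series"]}

```bash
ls; mkdir -p pics; python3 - <<'E'
from plant import bot
import cv2
print(bot.get_obs())
for n in ["scene","side","wrist"]:
    im=bot.capture(n); cv2.imwrite(f"pics/{n}0.png",im[:,:,::-1])
    m=bot.camera_model(n); print(n,m)
E
```

```text
pics
{'time': 0.0, 'joint_positions': array([-1.31200332e+00,  3.42730077e-01,  1.52502679e+00,  7.36786173e-07,
        1.27535749e+00, -1.46025660e-01]), 'dq': array([-0.00058966,  0.00011191,  0.00089796, -0.00230566, -0.00106686,
        0.00027969]), 'tau': array([-2.71309573e-04, -4.31241453e+01, -2.44221890e+01,  7.17856502e-02,
        5.59134583e-02, -1.18018629e-04]), 'tool_pos': array([ 206.66681717, -482.1327014 ,  198.83775149]), 'tcp_rot': array([-3.14008725e+00, -2.22114879e-04,  4.04818287e-01]), 'contact_force': array([ 0.32885588,  0.11007685, -0.04392986]), 'moment': array([-0.01539838,  0.03095385, -0.06286124]), 'grip_width': 91.9134289140352}
scene {'mtx': array([[451.59700619,   0.        , 324.01125322],
       [  0.        , 451.59700619, 188.29273675],
       [  0.        ,   0.        ,   1.        ]]), 'world_from_camera': array([[ 8.72795344e-01, -3.47031015e-01,  3.43216786e-01,
         9.34051294e+02],
       [ 4.88085582e-01,  6.21809021e-01, -6.12475311e-01,
        -7.65608649e+02],
       [-8.67364834e-04,  7.02084764e-01,  7.12092853e-01,
        
[... 467 characters left out ...]
    [-8.56113683e-03,  8.69252271e-01,  4.94294646e-01,
         6.70085604e+02],
       [ 0.00000000e+00,  0.00000000e+00,  0.00000000e+00,
         1.00000000e+00]])}
wrist {'mtx': array([[281.13276906,   0.        , 319.73184198],
       [  0.        , 281.13276906, 203.71682249],
       [  0.        ,   0.        ,   1.        ]]), 'world_from_camera': array([[ 3.93487258e-01,  8.79641668e-01,  2.67204627e-01,
         2.79043344e+02],
       [-9.19329832e-01,  3.76709117e-01,  1.13678942e-01,
        -4.52558038e+02],
       [-6.61684961e-04, -2.90380400e-01,  9.56911065e-01,
         3.83642252e+02],
       [ 0.00000000e+00,  0.00000000e+00,  0.00000000e+00,
         1.00000000e+00]])}
```

View pics/scene0.png

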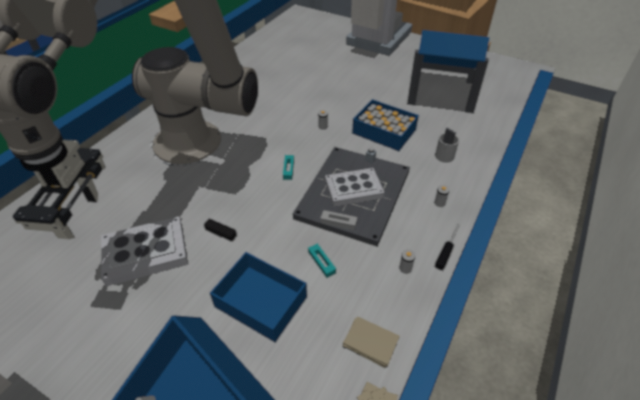

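View pics/side0.png

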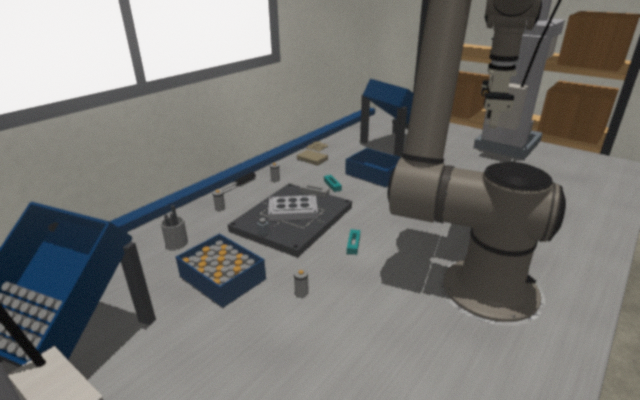

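View pics/wrist0.png

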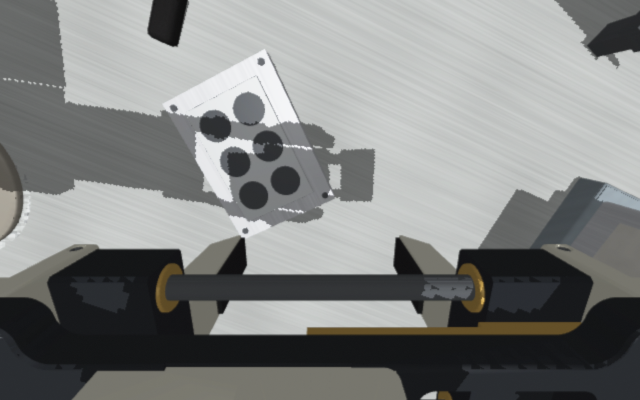

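Scene view: the strap candidates are the bright bar on the platen at (339,217), and turquoise bars at (288,166) and (321,259), which are not meant. The nest candidates are the plate on the platen at (355,183), and a larger one at (143,247), which is not meant. The empty bin is at (260,295), the full bin at (386,122), and the stop near (371,154).

```bash
cat > h.py <<'E'
import numpy as np, cv2
from plant import bot
def ray(cam,uv,z,m=None):
    m=m or bot.camera_model(cam); K=m["mtx"];T=m["world_from_camera"]
    d=np.array([(uv[0]-K[0,2])/K[0,0],-(uv[1]-K[1,2])/K[1,1],-1.0])
    d=T[:3,:3]@d; o=T[:3,3]; return o+d*(z-o[2])/d[2]
def proj(cam,P,m=None):
    m=m or bot.camera_model(cam); K=m["mtx"];T=m["world_from_camera"]
    p=np.linalg.inv(T)@np.r_[P,1]; return np.array([K[0,0]*p[0]/-p[2]+K[0,2],K[1,1]*-p[1]/-p[2]+K[1,2]])
def pin(cam,label):
    m=bot.camera_model(cam)
    return [(np.round((m["world_from_camera"]@np.r_[r["point"],1])[:3],1),round(r["p"],2)) for r in bot.pinpoint(cam,label)]
def crop(im,x0,y0,x1,y1,name,s=None):
    c=im[y0:y1,x0:x1,::-1]; s=s or min(780/c.shape[1],580/c.shape[0]); 
    cv2.imwrite(name,cv2.resize(c,None,fx=s,fy=s,interpolation=cv2.INTER_CUBIC))
E
python3 - <<'E'
from h import *
im=bot.capture("scene"); crop(im,270,130,430,260,"pics/c1.png")
for l in ["mark","nest","strap_mid","bin_in","stop","fullbin","rods","cell0","bar"]: print(l,pin("scene",l))
E
```

```text
mark []
nest [(array([ 212.4, -390.8,   -2.4]), 0.96), (array([573.4,  41.7,  22.4]), 0.55)]
strap_mid [(array([ 608.6, -197.2,    5.9]), 0.96), (array([355.5,  44.5,   6.3]), 0.74), (array([595.7, -83.7,  31.5]), 0.71)]
bin_in [(array([ 541.3, -364.7,    0.8]), 0.98), (array([742.8, 334.3,   0.9]), 0.48)]
stop [(array([560.6, 179.2,  22. ]), 0.53)]
fullbin [(array([ 5.284e+02,  3.532e+02, -3.000e-01]), 0.86)]
rods [(array([ 7.433e+02,  3.349e+02, -3.000e-01]), 0.7)]
cell0 [(array([ 799.2, -112.6,   -1.4]), 0.79), (array([347.7, 276.4,  -8.4]), 0.75), (array([797.6, 138.9,  -4.5]), 0.7)]
bar [(array([ 329.8, -241.5,   -0.9]), 0.87)]
```

View pics/c1.png

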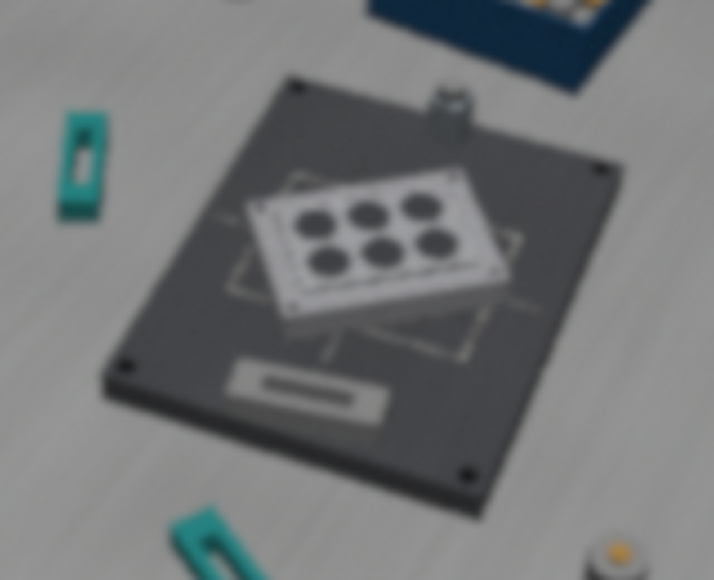

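```bash
python3 - <<'E'
from h import *
s=4.4625
f=lambda u,v,z: ray("scene",(270+u/s-.5+.5/s,130+v/s),z)
for n,z,ps in [("platen",25,[(290,78),(622,168),(483,500),(105,380)]),("rect",25,[(300,173),(520,233),(465,358),(230,292)]),("nest",49,[(247,205),(458,165),(510,268),(288,320)]),("strap",45,[(238,358),(390,384),(380,420),(226,395)])]:
    P=np.array([f(*p,z) for p in ps]); print(n,P.round(0)[:,:2].tolist(),P.mean(0).round(1))
    d=(P[1]-P[0]+P[2]-P[3]); print(" x-yaw",np.arctan2(d[1],d[0]).round(3), np.linalg.norm(P-np.roll(P,-1,0),axis=1).round(0))
E
```

```text
platen [[445.0, 174.0], [677.0, 200.0], [711.0, -94.0], [480.0, -121.0]] [578.3  39.7  25. ]
 x-yaw 0.114 [234. 295. 233. 297.]
rect [[496.0, 93.0], [644.0, 112.0], [658.0, -2.0], [509.0, -23.0]] [576.5  45.   25. ]
 x-yaw 0.133 [149. 114. 150. 116.]
nest [[492.0, 28.0], [592.0, 126.0], [658.0, 57.0], [561.0, -46.0]] [576.   41.3  49. ]
 x-yaw 0.797 [139.  95. 142. 101.]
strap [[548.0, -83.0], [635.0, -58.0], [642.0, -85.0], [556.0, -111.0]] [595.3 -84.5  45. ]
 x-yaw 0.291 [90. 28. 89. 29.]
```

Emit:
servo_tool(
  series=[
    [0.55, 0.6, -0.25, 0, 0],
    [0.55, 0.85, -0.355, 0, 0],
    [0.55, 0.85, -0.355, 0, 0],
    [0.55, 0.85, -0.355, 0, 0],
    [0.55, 0.85, -0.355, 0, 0],
    [0.55, 0.85, -0.355, 0, 0],
    [0.55, 0.85, -0.355, 0, 0],
    [0.55, 0.85, -0.355, 0, 0],
    [0.55, 0.85, -0.355, 0, 0],
    [0.55, 0.85, -0.355, 0, 0],
    [0.55, 0.85, -0.355, 0, 0],
    [0.55, 0.85, -0.355, 0, 0],
    [0.55, 0.2, 0, 0, 0.073],
    [0.55, 0, 0, 0, 0],
    [0.55, 0, 0, 0, 0],
  ],
)

```text
time: 2.52
tool_pos: [591.0, -92.2, 199.4]
tcp_rot: [3.142, 0.0, 0.292]
contact_force: [0.2, -0.3, 0.6]
grip_width: 50.4
```

```bash
python3 - <<'E'
from h import *
o=bot.get_obs(); print(o['time'],o['tool_pos'],o['tcp_rot'],o['contact_force'],o['grip_width'])
m=bot.camera_model("wrist");im=bot.capture("wrist"); cv2.imwrite("pics/w1.png",im[:,:,::-1])
print(pin("wrist","strap_mid"),pin("wrist","nest"),pin("wrist","mark"),pin("wrist","stop"))
E
```

```text
2.525 [590.96842065 -92.21036667 199.44696757] [3.14156986e+00 4.68422535e-04 2.91606660e-01] [ 0.20867422 -0.26222061  0.58152992] 50.408231095555585
[(array([591.1, -83.6,  40.4]), 0.95), (array([ 605.5, -203.6,    8.6]), 0.56), (array([556.2, 176.4,  27.1]), 0.52)] [(array([571.8,  41.5,  25.8]), 0.78)] [] [(array([558.3, 176.2,  29.5]), 0.85)]
```

View pics/w1.png

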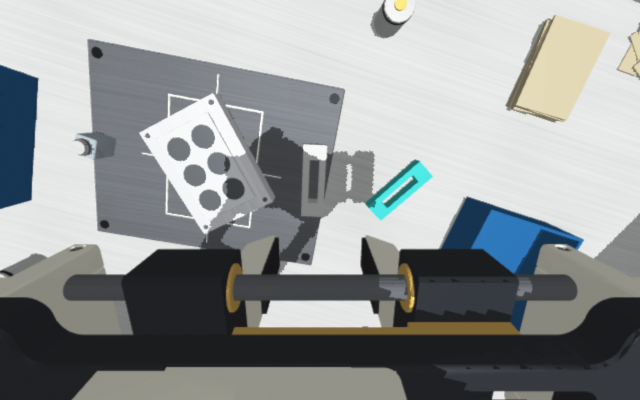

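```bash
python3 - <<'E'
from h import *
im=cv2.imread("pics/w1.png")[:,:,::-1]; crop(im,130,60,290,180,"pics/w1a.png",4.8); crop(im,130,140,350,280,"pics/w1b.png",3.5)
E
```

```text
(no output)
```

View pics/w1a.png

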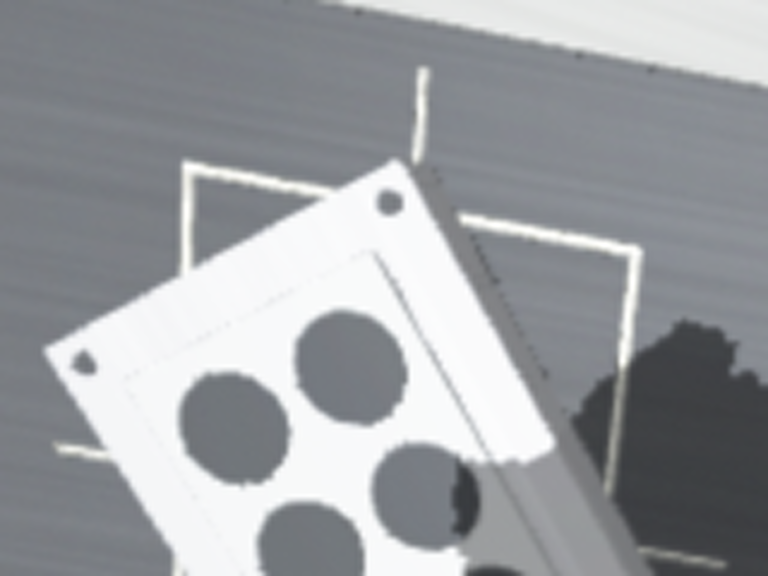

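View pics/w1b.png

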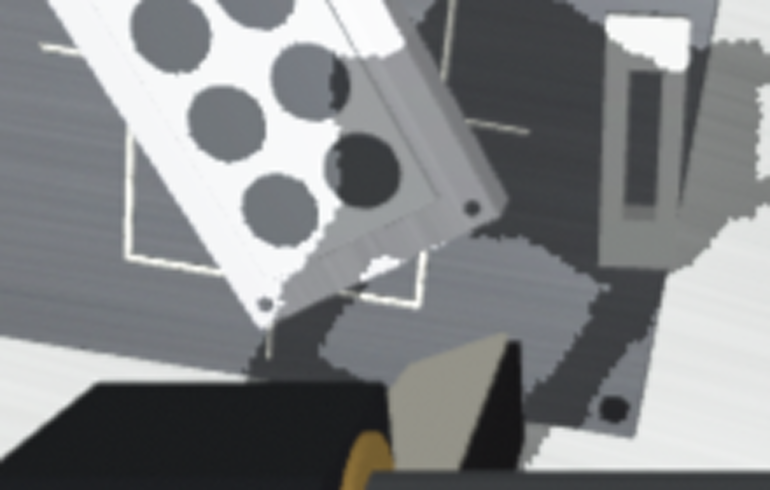

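```bash
python3 - <<'E'
from h import *
A=lambda u,v:(130+(u+.5)/4.8-.5,60+(v+.5)/4.8-.5)
B=lambda u,v:(130+(u+.5)/3.5-.5,140+(v+.5)/3.5-.5)
def go(n,z,px):
    P=np.array([ray("wrist",p,z) for p in px]); d=(P[1]-P[0]+P[2]-P[3])
    print(n,P[:,:2].round(0).tolist(),P.mean(0).round(1),"yaw",np.arctan2(d[1],d[0]).round(3),np.linalg.norm(P-np.roll(P,-1,0),axis=1).round(1))
go("rect",25,[B(127,258),A(186,164),A(638,248),B(420,305)])
go("nestdots",49,[A(84,362),A(390,202),B(472,207),B(265,304)])
go("strap",45,[B(600,264),B(607,14),B(690,20),B(671,268)])
E
```

```text
rect [[490.0, 93.0], [642.0, 110.0], [655.0, -2.0], [503.0, -20.0]] [572.4  45.3  25. ] yaw 0.114 [153.1 113.  152.7 113.2]
nestdots [[592.0, 116.0], [649.0, 51.0], [556.0, -33.0], [498.0, 31.0]] [573.6  41.4  49. ] yaw -0.842 [ 86.1 125.4  85.9 125.9]
strap [[547.0, -82.0], [634.0, -60.0], [640.0, -88.0], [552.0, -107.0]] [593.  -84.3  45. ] yaw 0.231 [89.6 28.2 89.3 26. ]
```

Emit:
servo_tool(
  series=[
    [0.52, 0.094, -0.138, 0.4, 0.032],
    [0.52, 0, 0, 0.8, 0],
    [0.52, 0, 0, 0.8, 0],
    [0.52, 0, 0, 0.8, 0],
    [0.52, 0, 0, 0.4, 0],
    [0.52, 0, 0, 0.18, 0],
    [0.52, 0, 0, 0, 0],
    [0.0, 0, 0, 0, 0],
    [0.0, 0, 0, 0, 0],
    [0, 0, 0, 0, 0],
    [0, 0, 0, 0, 0],
    [0, 0, 0, 0, 0],
  ],
)

```text
time: 4.28
tool_pos: [594.0, -83.8, 30.6]
tcp_rot: [3.142, -0.0, 0.24]
contact_force: [0.5, 0.4, 0.4]
grip_width: 3.1
```

```bash
python3 - <<'E'
from h import *
o=bot.get_obs(); print(o['time'],o['tool_pos'],o['grip_width'],o['contact_force'])
im=bot.capture("wrist"); cv2.imwrite("pics/w2.png",im[:,:,::-1])
im=bot.capture("scene"); crop(im,270,130,430,260,"pics/s2.png")
E
```

```text
4.275 [593.98715341 -83.80214832  30.56915637] 3.1014000874580185 [0.53428483 0.43914799 0.39716253]
```

View pics/w2.png

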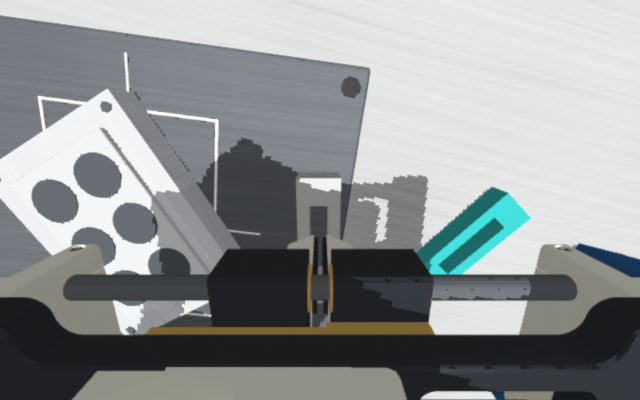

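View pics/s2.png

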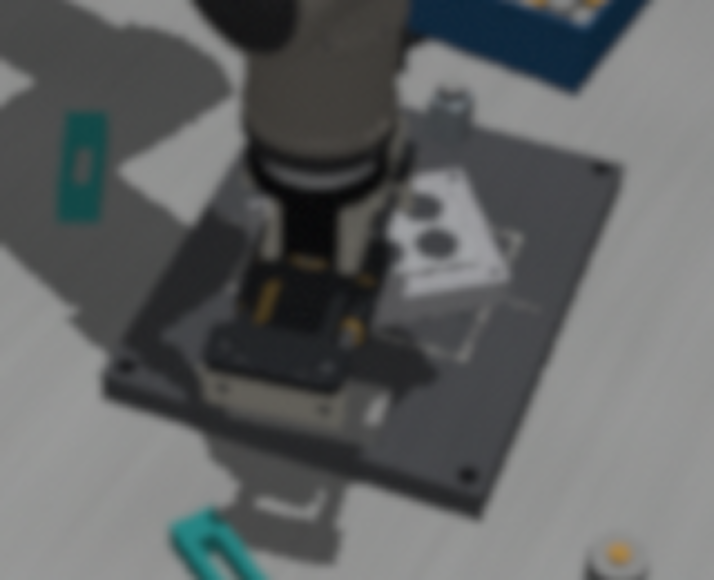

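```bash
python3 - <<'E'
from h import *
for p in [(297,174),(341,174),(298,245),(309,207),(328,207)]: print(p,ray("wrist",p,45).round(1),ray("wrist",p,25).round(1))
for P in [(634,-60,45),(640,-88,45),(594,-84,45),(594,-84,30),(547,-82,45),(594,-84,49)]: print(P,proj("wrist",P).round(0))
im=cv2.imread("pics/w2.png")[:,:,::-1]; crop(im,250,160,390,340,"pics/w2a.png")
print(pin("wrist","strap_mid"))
E
```

```text
(297, 174) [635.4 -60.5  45. ] [631.3 -59.8  25. ]
(341, 174) [641.8 -86.7  45. ] [638.4 -89.1  25. ]
(298, 245) [589.1 -71.3  45. ] [579.5 -71.9  25. ]
(309, 207) [616.5 -72.4  45. ] [610.2 -73.2  25. ]
(328, 207) [619.4 -84.1  45. ] [613.4 -86.3  25. ]
(634, -60, 45) [296. 176.]
(640, -88, 45) [342. 177.]
(594, -84, 45) [318. 243.]
(594, -84, 30) [318. 234.]
(547, -82, 45) [300. 301.]
(594, -84, 49) [318. 245.]
[(array([589.8, -84.6,  39. ]), 0.85), (array([ 608. , -203.9,   10.4]), 0.78)]
```

View pics/w2a.png

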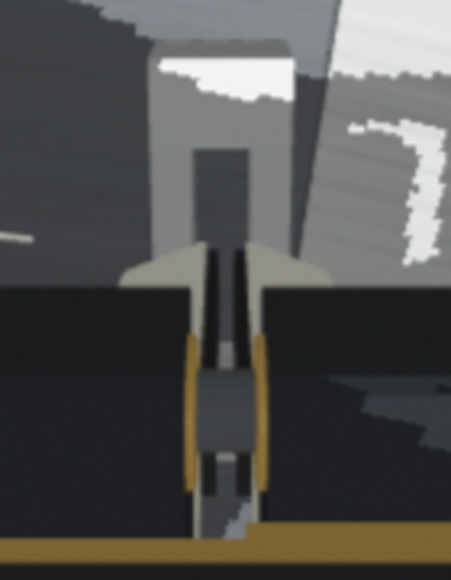

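```bash
python3 - <<'E'
from h import *
im=bot.capture("side"); crop(im,250,140,400,260,"pics/sd2.png")
print(proj("side",(594,-84,35)))
E
```

```text
[314.00402061 190.29241545]
```

View pics/sd2.png

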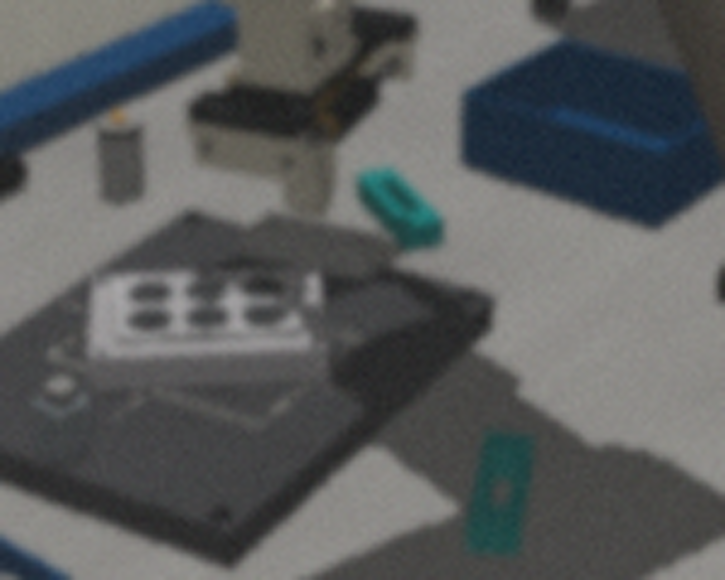

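Emit:
servo_tool(
  series=[
    [0.3, 0, 0, 0, 0],
    [0.52, 0, 0, 0, 0],
    [0.52, 0, 0, 0, 0],
    [0.52, 0, 0, 0, 0],
  ],
)

```text
time: 4.97
tool_pos: [594.0, -83.8, 30.5]
tcp_rot: [3.141, -0.0, 0.24]
contact_force: [-0.1, 0.7, 0.7]
grip_width: 35.8
```

```bash
python3 - <<'E'
from h import *
im=bot.capture("wrist"); cv2.imwrite("pics/w3.png",im[:,:,::-1]);crop(im,220,150,420,340,"pics/w3a.png")
o=bot.get_obs(); print(o['tool_pos'],o['grip_width'],o['contact_force'])
E
```

```text
[594.00998499 -83.79603434  30.52149492] 39.79770854619354 [-0.65421535  1.15223722 -0.40665902]
```

View pics/w3a.png

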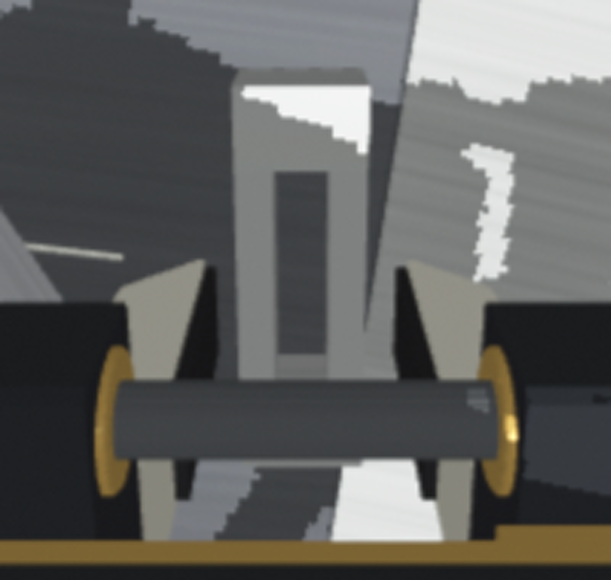

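```bash
python3 - <<'E'
from h import *
o=bot.get_obs(); t=o['tool_pos']; y=o['tcp_rot'][2]; w=o['grip_width']/2; print(w)
X=np.array([np.cos(y),np.sin(y),0]);Y=np.array([-np.sin(y),np.cos(y),0]); print(bot.hold_point_z)
for z in (30,40,50,60):
  for s in (1,-1):
    for dx in (9.5,-9.5):
      P=t+Y*w*s+X*dx; P[2]=z; print(z,s,dx,proj("wrist",P).round(1),proj("side",P).round(1),end=' | ')
  print()
im=bot.capture("side"); crop(im,280,140,340,200,"pics/sd3.png")
E
```

```text
19.89885427309677
18.8
30 1 9.5 [289.7 221. ] [308.6 193.9] | 30 1 -9.5 [290.6 245.8] [314.1 195. ] | 30 -1 9.5 [346.5 221. ] [313.9 188.5] | 30 -1 -9.5 [345.8 245.7] [319.3 189.6] | 
40 1 9.5 [288.2 226.3] [308.5 191.1] | 40 1 -9.5 [289.1 252.1] [314.  192.2] | 40 -1 9.5 [347.9 226.2] [313.9 185.7] | 40 -1 -9.5 [347.1 252. ] [319.3 186.8] | 
50 1 9.5 [286.5 232.1] [308.4 188.3] | 50 1 -9.5 [287.5 259.1] [313.9 189.4] | 50 -1 9.5 [349.4 232. ] [313.8 182.9] | 50 -1 -9.5 [348.5 259. ] [319.2 184. ] | 
60 1 9.5 [284.7 238.5] [308.3 185.4] | 60 1 -9.5 [285.8 266.8] [313.9 186.5] | 60 -1 9.5 [351.1 238.5] [313.8 180.1] | 60 -1 -9.5 [350.1 266.8] [319.2 181.2] |
```

View pics/sd3.png

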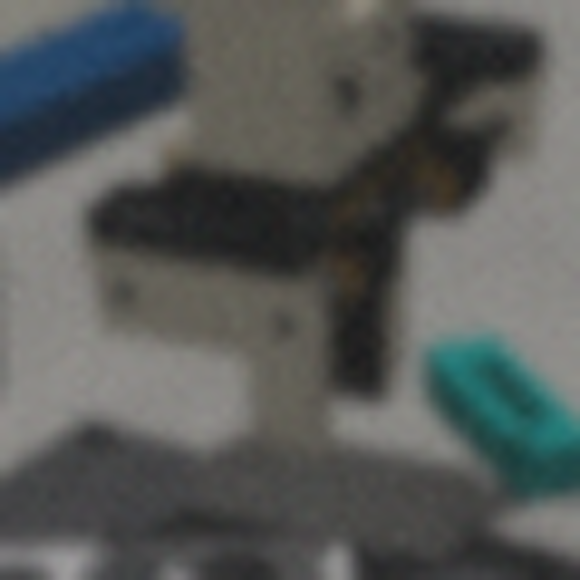

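Emit:
servo_tool(
  series=[
    [0.5, 0, 0, 0.2, 0],
    [0.5, 0, 0, 0.15, 0],
    [0.5, 0, 0, 0, 0],
  ],
)

```text
time: 5.45
tool_pos: [593.2, -83.6, 11.8]
tcp_rot: [-3.141, 0.002, 0.24]
contact_force: [0.1, -0.0, 0.5]
grip_width: 45.9
```

```bash
python3 - <<'E'
from h import *
im=bot.capture("side"); crop(im,280,140,340,200,"pics/sd4.png")
o=bot.get_obs(); print(o['tool_pos'],o['grip_width'],o['contact_force'])
E
```

```text
[593.64258743 -83.73981499  12.40775492] 46.05510717795806 [-0.70576617 -0.7987959   0.00231188]
```

View pics/sd4.png

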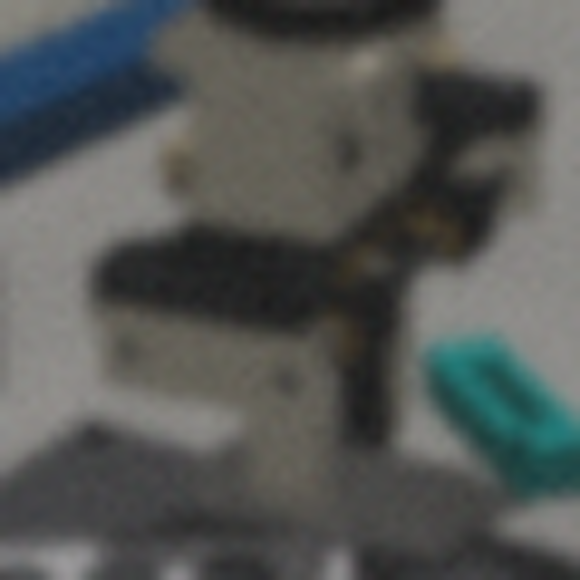

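Emit:
servo_tool(
  series=[
    [0.5, 0, 0, 0.1, 0],
    [0.5, 0, 0, 0.08, 0],
    [0.5, 0, 0, 0, 0],
  ],
)

```text
time: 5.88
tool_pos: [593.7, -83.7, 3.6]
tcp_rot: [-3.141, 0.001, 0.24]
contact_force: [-0.1, 0.5, 0.1]
grip_width: 46.0
```

Emit:
servo_tool(
  series=[
    [0, 0, 0, 0, 0],
    [0, 0, 0, 0, 0],
    [0, 0, 0, 0, 0],
    [0, 0, 0, 0, 0],
  ],
)

```text
time: 6.38
tool_pos: [594.1, -83.7, 4.2]
tcp_rot: [3.142, -0.0, 0.24]
contact_force: [-0.1, -0.6, 1.7]
grip_width: 27.6
```

Emit:
servo_tool(
  series=[
    [0, 0, 0, -0.2, 0],
    [0, 0, 0, -0.6, 0],
    [0, 0, 0, -0.8, 0],
    [0, 0, 0, -0.7, 0],
    [0, 0, 0, -0.3, 0],
    [0, 0, 0, 0, 0],
  ],
)

```text
time: 7.12
tool_pos: [594.2, -83.9, 134.6]
tcp_rot: [3.141, -0.001, 0.24]
contact_force: [-0.7, 0.3, -3.0]
grip_width: 27.4
```

```bash
python3 - <<'E'
from h import *
o=bot.get_obs(); print(o['tool_pos'],o['grip_width'],o['contact_force'])
im=bot.capture("scene"); crop(im,200,170,380,350,"pics/s5.png",3.2)
im=bot.capture("wrist"); cv2.imwrite("pics/w5.png",im[:,:,::-1])
print(pin("scene","bin"),pin("wrist","bin"),pin("wrist","nest"))
E
```

```text
[594.23025185 -83.90395039 134.59228298] 27.437721308700507 [-0.74915387  0.34693134 -3.03671159]
[(array([ 542.1, -358.9,   -0.8]), 0.91)] [(array([ 542.1, -361.6,   -3.9]), 0.84), (array([557.1, 174.6,  27.9]), 0.45)] [(array([571.4,  43.1,  22.7]), 0.93)]
```

View pics/s5.png

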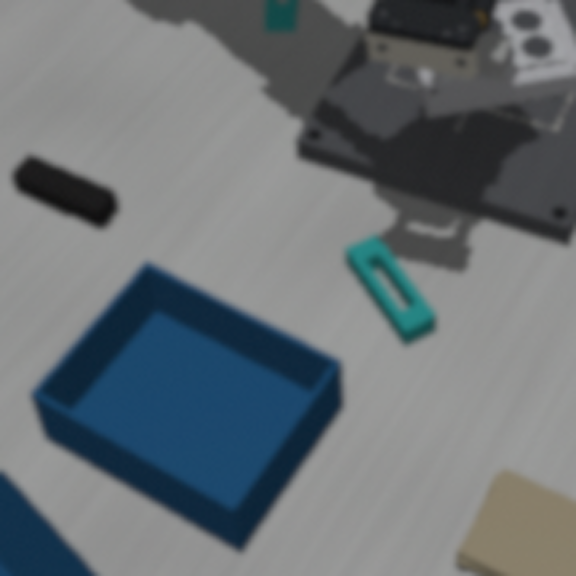

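View pics/w5.png

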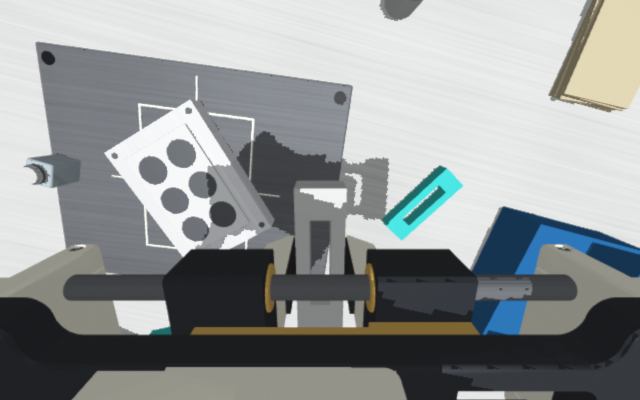

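```bash
python3 - <<'E'
from h import *
A=lambda u,v:(200+(u+.5)/3.2-.5,170+(v+.5)/3.2-.5)
P=np.array([ray("scene",A(*p),60) for p in [(148,265),(340,363),(238,512),(35,393)]]); d=P[1]-P[0]+P[2]-P[3]
print(P.round(0)[:,:2].tolist(),P.mean(0),np.arctan2(d[1],d[0]),np.linalg.norm(P-np.roll(P,-1,0),axis=1).round(0))
E
```

```text
[[462.0, -299.0], [628.0, -302.0], [628.0, -429.0], [459.0, -424.0]] [ 544.25779956 -363.7973442    60.        ] -0.024945438716569422 [166. 127. 169. 125.]
```

Emit:
servo_tool(
  series=[
    [0, 0, 0.3, 0, 0.076],
    [0, -0.1, 0.6, 0, 0.076],
    [0, -0.18, 0.8, 0, 0],
    [0, -0.18, 0.8, 0, 0],
    [0, -0.18, 0.8, 0, 0],
    [0, -0.18, 0.8, 0, 0],
    [0, -0.18, 0.8, 0, 0],
    [0, -0.1, 0.6, 0, 0],
    [0, 0, 0, 0, 0],
    [0, 0, 0, 0, 0],
  ],
)

```text
time: 8.62
tool_pos: [546.2, -358.0, 133.1]
tcp_rot: [-3.14, 0.001, 0.001]
contact_force: [0.0, 1.2, -2.6]
grip_width: 27.7
```

Emit:
servo_tool(
  series=[
    [0, -0.04, 0.06, 0.6, 0],
    [0, 0, 0, 0.8, 0],
    [0, 0, 0, 0.8, 0],
    [0, 0, 0, 0.4, 0],
    [0, 0, 0, 0.26, 0],
    [0, 0, 0, 0, 0],
    [0, 0, 0, 0, 0],
  ],
)

```text
time: 9.5
tool_pos: [545.3, -362.0, -7.8]
tcp_rot: [3.14, -0.002, 0.002]
contact_force: [0.6, -2.1, -2.2]
grip_width: 28.1
```

```bash
python3 - <<'E'
from h import *
o=bot.get_obs(); print(o['tool_pos'],o['grip_width'],o['contact_force'])
im=bot.capture("wrist"); cv2.imwrite("pics/w6.png",im[:,:,::-1])
im=bot.capture("scene"); crop(im,200,170,380,350,"pics/s6.png",3.2)
E
```

```text
[ 545.25406029 -362.03849511   -7.77071269] 28.072360719412075 [ 0.60998565 -2.12897449 -2.20828125]
```

View pics/w6.png

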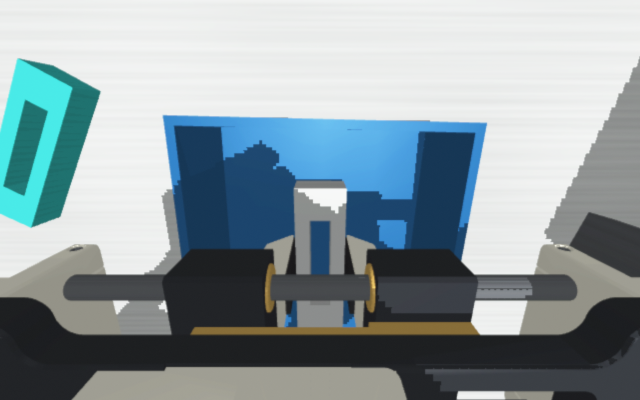

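View pics/s6.png

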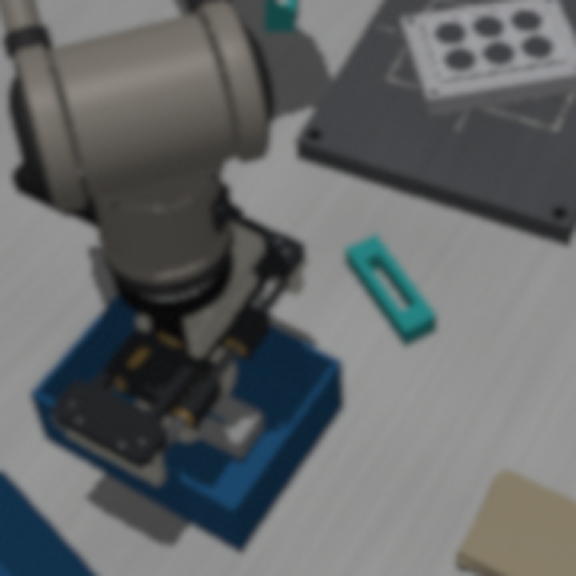

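Emit:
servo_tool(
  series=[
    [0.45, 0, 0, 0, 0],
    [0.45, 0, 0, 0, 0],
    [0.45, 0, 0, 0, 0],
    [0.45, 0, 0, -0.4, 0],
    [0.45, 0, 0, -0.8, 0],
    [0.45, 0, 0, -0.8, 0],
    [0.45, 0, 0, -0.8, 0],
    [0.0, 0, 0, -0.2, 0],
  ],
)

```text
time: 10.6
tool_pos: [545.6, -362.8, 144.4]
tcp_rot: [3.138, -0.004, 0.001]
contact_force: [0.7, -0.0, 0.3]
grip_width: 35.6
```

```bash
python3 - <<'E'
from h import *
o=bot.get_obs(); print(o['time'],o['tool_pos'],o['grip_width'],o['contact_force'])
im=bot.capture("wrist"); cv2.imwrite("pics/w7.png",im[:,:,::-1])
print(pin("wrist","strap_mid"))
E
```

```text
10.6 [ 545.62510768 -362.8010485   144.3604545 ] 35.58154519788671 [ 0.67015849 -0.02262799  0.2749004 ]
[(array([ 608.7, -202.6,    8.8]), 0.7), (array([ 541.9, -363.1,   17.7]), 0.65)]
```

View pics/w7.png

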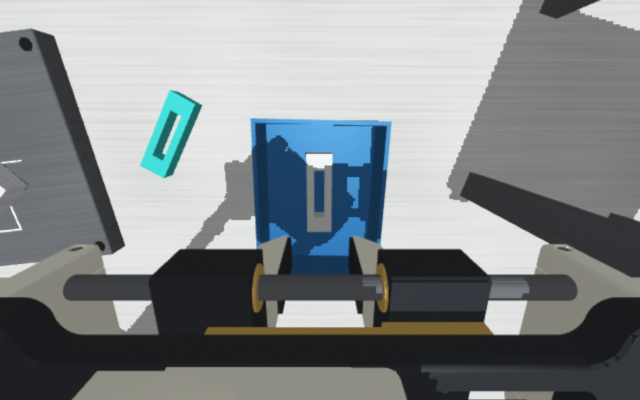

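Emit:
servo_tool(
  series=[
    [0, 0.02, -0.5, 0, 0],
    [0, 0.02, -0.81, 0, 0],
    [0, 0.02, -0.81, 0, 0],
    [0, 0.02, -0.81, 0, 0],
    [0, 0.02, -0.81, 0, 0],
    [0, 0.02, -0.81, 0, 0],
    [0, 0.02, -0.81, 0, 0],
    [0, 0.02, -0.81, 0, 0],
    [0, 0.02, -0.81, 0, 0],
    [0, 0.02, -0.81, 0, 0],
    [0, 0.02, -0.81, 0, 0],
    [0, 0.02, -0.81, 0, 0],
    [0, 0, 0, 0, -0.093],
    [0, 0, 0, 0, -0.093],
    [0, 0, 0, 0, -0.093],
    [0, 0, 0, 0, -0.093],
    [0, 0, 0, 0, -0.093],
    [0, 0, 0, 0, 0],
  ],
)

```text
time: 12.95
tool_pos: [554.9, 108.6, 139.1]
tcp_rot: [-3.14, 0.003, 0.73]
contact_force: [-0.5, 0.5, 0.0]
grip_width: 0.5
```

```bash
python3 - <<'E'
from h import *
o=bot.get_obs(); print(o['time'],o['tool_pos'],o['tcp_rot'],o['grip_width'],o['contact_force'],o['joint_positions'])
im=bot.capture("wrist"); cv2.imwrite("pics/w8.png",im[:,:,::-1])
print(pin("wrist","stop"),pin("wrist","nest"))
E
```

```text
12.95 [554.91971135 108.63007005 139.13001882] [-3.13958195e+00  2.69166815e-03  7.30183826e-01] 0.4799916192924579 [-0.48439427  0.49899924  0.03467232] [ 5.78496612e-02  4.70286072e-01  1.49775145e+00 -1.11855072e-04
  1.17691331e+00  8.98507969e-01]
[(array([558. , 176.8,  28.9]), 0.75)] [(array([573.1,  42.7,  27.9]), 0.94)]
```

View pics/w8.png

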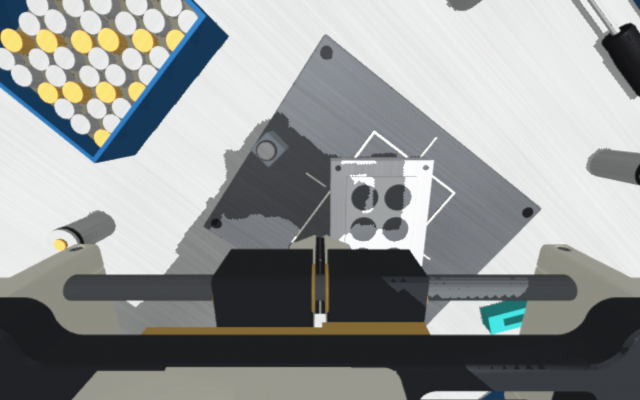

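Emit:
servo_tool(
  series=[
    [0, 0.22, -0.2, 0.3, 0],
    [0, 0, 0, 0.6, 0],
    [0, 0, 0, 0.6, 0],
    [0, 0, 0, 0.4, 0],
    [0, 0, 0, 0.1, 0],
    [0, 0, 0, 0, 0],
  ],
)

```text
time: 13.85
tool_pos: [557.3, 123.9, 40.7]
tcp_rot: [-3.141, 0.0, 0.731]
contact_force: [0.9, -0.2, -0.5]
grip_width: 0.5
```

```bash
python3 - <<'E'
from h import *
o=bot.get_obs(); print(o['time'],o['tool_pos'],o['tcp_rot'],o['contact_force'])
im=bot.capture("wrist"); cv2.imwrite("pics/w9.png",im[:,:,::-1])
im=bot.capture("side"); crop(im,230,130,380,250,"pics/sd9.png")
im=bot.capture("scene"); crop(im,290,110,430,230,"pics/s9.png")
E
```

```text
13.85 [557.32688439 123.94861226  40.66844256] [-3.14127837e+00  4.11863940e-04  7.31442194e-01] [ 0.87158141 -0.22584241 -0.46997833]
```

View pics/w9.png

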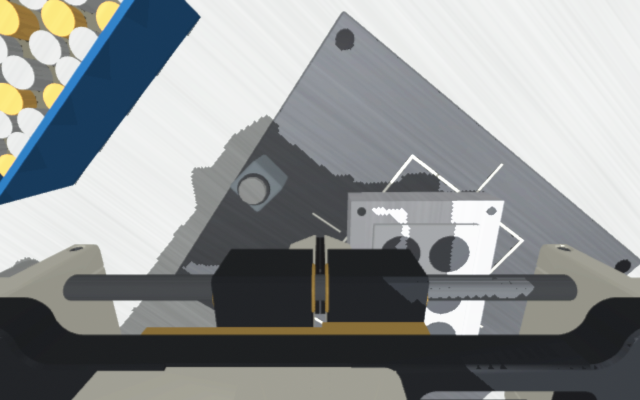

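View pics/sd9.png

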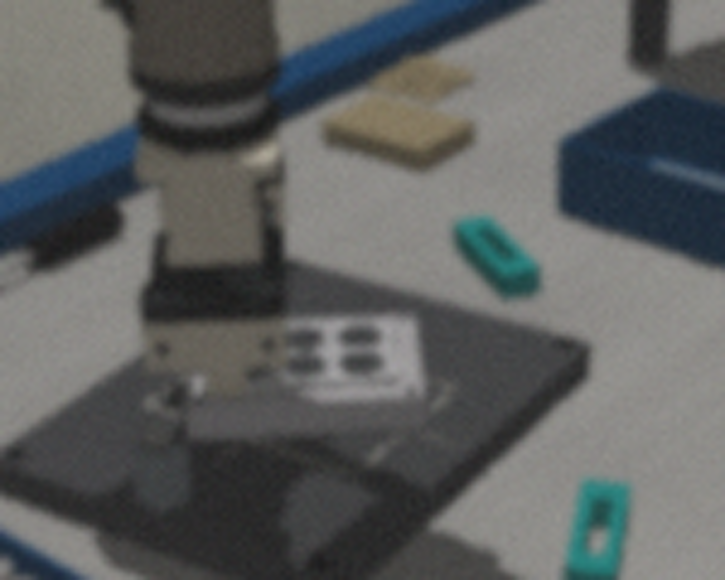

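View pics/s9.png

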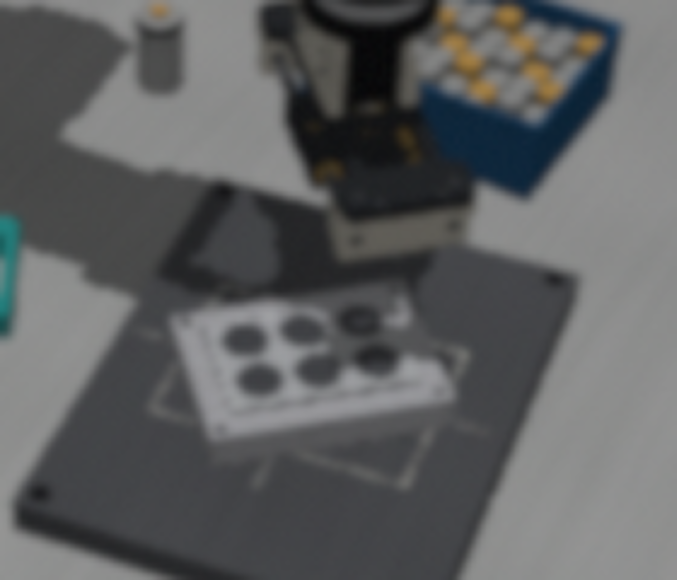

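Emit:
servo_tool(
  series=[
    [0, 0, 0, 0.3, 0],
    [0, 0, 0, 0.3, 0],
    [0, 0, 0, 0.04, 0],
    [0, 0, 0, 0, 0],
  ],
)

```text
time: 14.5
tool_pos: [557.3, 123.4, 8.6]
tcp_rot: [-3.141, 0.001, 0.731]
contact_force: [0.9, 0.6, 0.4]
grip_width: 0.8
```

Emit:
servo_tool(
  series=[
    [0, 0, 0.1, 0, 0],
    [0, 0, 0.1, 0, 0],
    [0, 0, 0.1, 0, 0],
    [0, 0, 0.1, 0, 0],
    [0, 0, 0.1, 0, 0],
  ],
)

```text
time: 15.12
tool_pos: [574.0, 106.0, 9.4]
tcp_rot: [-3.14, -0.001, 0.731]
contact_force: [-1.7, 5.0, 0.3]
grip_width: 0.3
```

```bash
python3 - <<'E'
from h import *
o=bot.get_obs(); print(o['time'],o['tool_pos'],o['tcp_rot'],o['contact_force'])
im=bot.capture("wrist"); cv2.imwrite("pics/w10.png",im[:,:,::-1])
E
```

```text
15.125 [573.95775685 106.01790015   9.35222649] [-3.13992798e+00 -8.73161698e-04  7.31346623e-01] [-1.69640462  4.96626365  0.2963043 ]
```

View pics/w10.png

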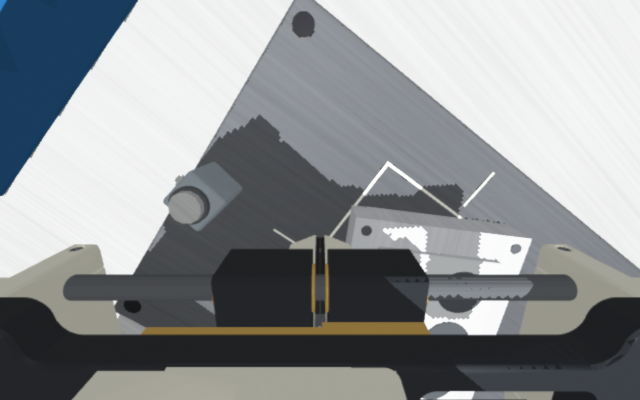

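```bash
cat >> h.py <<'E'
# pose from two+ dots: label coordinates of dots in plate frame
import scipy.optimize as so
HX,HY=62.8,43.0
DOT={"FL":(HX,HY),"FR":(HX,-HY),"BL":(-HX,HY),"BR":(-HX,-HY)}
MARK=np.array([572.4,45.3]);MYAW=0.114
def plate(obs,z=49,m=None):
    # obs: list (cam,key,(u,v))
    W=[(k,ray(c,p,z,m)[:2]) for c,k,p in obs]
    def f(q):
        R=np.array([[np.cos(q[2]),-np.sin(q[2])],[np.sin(q[2]),np.cos(q[2])]])
        return np.concatenate([q[:2]+R@np.array(DOT[k])-w for k,w in W])
    r=so.least_squares(f,[573,42,.4]); q=r.x
    d=q[:2]-MARK; c,s=np.cos(MYAW),np.sin(MYAW)
    print("plate",q.round(3),"err in mark frame",round(c*d[0]+s*d[1],1),round(-s*d[0]+c*d[1],1),"yaw err",round(q[2]-MYAW,3),"resid",r.fun.round(1))
    return q
E
python3 - <<'E'
from h import *
plate([("wrist","FL",(366,231)),("wrist","FR",(515.5,248.5))])
E
```

```text
plate [578.48   26.619   0.606] err in mark frame 3.9 -19.3 yaw err 0.492 resid [-0.   0.1  0.  -0.1]
```

Emit:
servo_tool(
  series=[
    [0, 0, -0.2, 0, 0],
    [0, 0, 0, -0.4, 0],
    [0, 0, 0, -0.8, 0],
    [0, 0, 0, -0.4, 0.079],
    [0, 0, 0, 0, 0.079],
    [0, 0, 0, 0, 0.079],
    [0, 0, 0, 0, 0.079],
    [0, 0, 0.2, 0, 0.079],
    [0, -0.03, 0.7, 0, 0],
    [0, -0.03, 0.7, 0, 0],
    [0, -0.03, 0.7, 0, 0],
    [0, -0.03, 0.7, 0, 0],
    [0, -0.02, 0.6, 0, 0],
    [0, 0, 0, 0, 0],
    [0, 0, 0, 0, 0],
  ],
)

```text
time: 17.05
tool_pos: [581.4, -66.6, 89.1]
tcp_rot: [-3.141, 0.0, 0.111]
contact_force: [0.2, 0.5, 0.3]
grip_width: 0.3
```

```bash
cat > look.py <<'E'
import sys
from h import *
n=sys.argv[1]
o=bot.get_obs(); print(o['time'],o['tool_pos'].round(1),o['tcp_rot'].round(3),o['contact_force'].round(1),o['grip_width'])
m=bot.camera_model("wrist"); im=bot.capture("wrist"); cv2.imwrite(f"pics/{n}.png",im[:,:,::-1])
np.save("m.npy",m,allow_pickle=True)
E
python3 look.py w11
```

```text
17.05 [581.4 -66.6  89.1] [-3.141  0.     0.111] [0.2 0.5 0.3] 0.28933830035184127
```

View pics/w11.png

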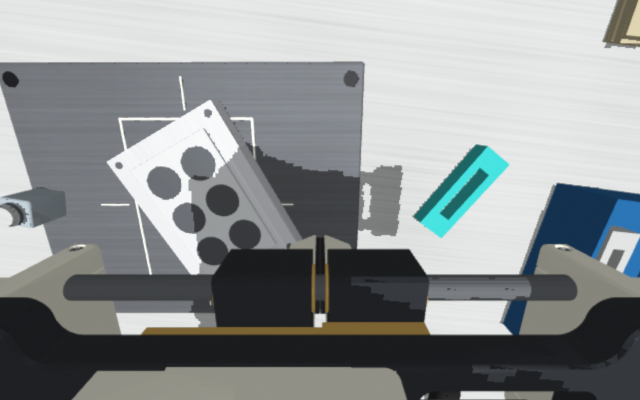

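```bash
python3 - <<'E'
from h import *
im=cv2.imread("pics/w11.png")[:,:,::-1]; crop(im,90,90,330,260,"pics/w11a.png",3.2)
plate([("wrist","FL",(119,165)),("wrist","FR",(208,113))])
E
```

```text
plate [578.072  26.72    0.593] err in mark frame 3.5 -19.1 yaw err 0.479 resid [-0.1  0.1  0.1 -0.1]
```

View pics/w11a.png

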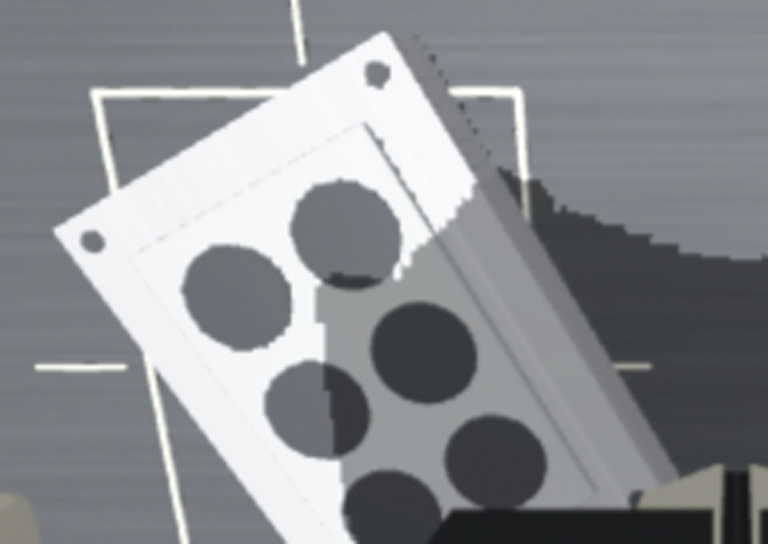

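Emit:
servo_tool(
  series=[
    [0, 0, 0, 0.4, 0],
    [0, 0, 0, 0.7, 0],
    [0, 0, 0, 0.5, 0],
    [0, 0, 0, 0, 0],
    [0, -0.034, -0.115, 0, 0],
    [0, -0.034, -0.115, 0, 0],
    [0, -0.034, -0.115, 0, 0],
    [0, -0.034, -0.115, 0, 0],
    [0, -0.034, -0.115, 0, 0],
    [0, -0.034, -0.115, 0, 0],
    [0, -0.034, -0.115, 0, 0],
    [0, 0, 0, 0, 0],
  ],
)

```text
time: 18.6
tool_pos: [566.0, -29.3, 10.4]
tcp_rot: [3.139, -0.002, 0.112]
contact_force: [-0.8, -5.4, 3.2]
grip_width: 0.5
```

```bash
python3 look.py w12
```

```text
18.6 [566.  -29.3  10.4] [ 3.139e+00 -2.000e-03  1.120e-01] [-0.8 -5.4  3.2] 0.47226613243342636
```

View pics/w12.png

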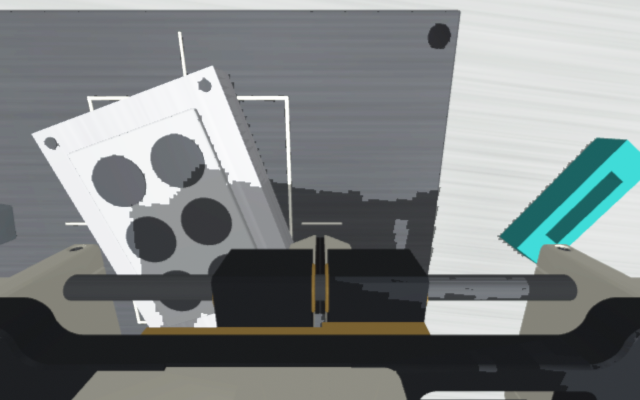

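```bash
python3 - <<'E'
from h import *
plate([("wrist","FL",(51.5,143)),("wrist","FR",(205,86))])
for p in [(92,99),(286,99)]: print(ray("wrist",p,25).round(1))
E
```

```text
plate [5.77845e+02 4.74630e+01 4.31000e-01] err in mark frame 5.7 1.5 yaw err 0.317 resid [-0.1  0.2  0.1 -0.2]
[640.2 107.8  25. ]
[652.5  -1.5  25. ]
```

Emit:
servo_tool(
  series=[
    [0, 0, 0.24, 0, 0],
    [0, 0, 0, -0.5, 0],
    [0, 0, 0, -0.7, 0],
    [0, 0.1, -0.3, -0.3, 0],
    [0, 0.2, -0.7, 0, 0],
    [0, 0.25, -0.8, 0, 0],
    [0, 0.25, -0.8, 0, 0],
    [0, 0.25, -0.7, 0, 0],
    [0, 0.05, -0.25, 0, 0],
    [0, 0, 0, 0, 0],
    [0, 0, 0, 0, 0],
  ],
)

```text
time: 20.02
tool_pos: [601.4, 141.1, 83.8]
tcp_rot: [3.141, 0.001, 0.11]
contact_force: [1.0, 0.2, -0.4]
grip_width: 0.6
```

```bash
python3 look.py w13
```

```text
20.025 [601.4 141.1  83.8] [3.141e+00 1.000e-03 1.100e-01] [ 1.   0.2 -0.4] 0.5957807324041118
```

View pics/w13.png

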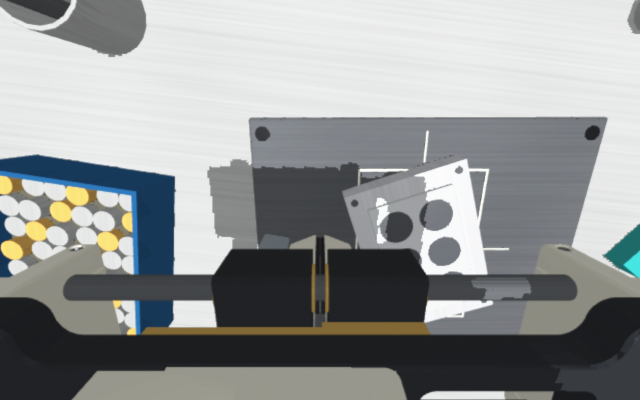

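Emit:
servo_tool(
  series=[
    [0, 0, 0.08, 0.3, 0],
    [0, 0, 0, 0.7, 0],
    [0, 0, 0, 0.5, 0],
    [0, 0, 0, 0, 0],
    [0, 0.016, 0.1, 0, 0],
    [0, 0.016, 0.1, 0, 0],
    [0, 0.016, 0.1, 0, 0],
    [0, 0.016, 0.1, 0, 0],
    [0, 0.016, 0.1, 0, 0],
    [0, 0.016, 0.1, 0, 0],
    [0, 0, 0, 0, 0],
  ],
)

```text
time: 21.45
tool_pos: [612.8, 109.4, 11.4]
tcp_rot: [-3.141, -0.007, 0.111]
contact_force: [1.0, 4.1, 3.1]
grip_width: 0.3
```

```bash
python3 look.py w14
```

```text
21.45 [612.8 109.4  11.4] [-3.141 -0.007  0.111] [1.  4.1 3.1] 0.32683810520024154
```

View pics/w14.png

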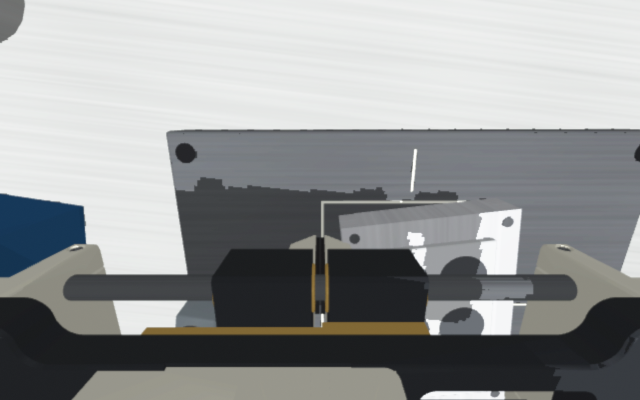

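```bash
python3 - <<'E'
from h import *
plate([("wrist","FL",(354.5,239)),("wrist","FR",(508,222))])
for p in [(323,203)]: print(ray("wrist",p,25).round(1))
E
```

```text
plate [5.76385e+02 3.38350e+01 2.31000e-01] err in mark frame 2.7 -11.8 yaw err 0.117 resid [-0.  0.  0. -0.]
[640.  109.2  25. ]
```

Emit:
servo_tool(
  series=[
    [0, 0, -0.2, 0, 0],
    [0, 0, 0, -0.5, 0],
    [0, 0, 0, -0.7, 0],
    [0, -0.2, 0.2, -0.3, 0],
    [0, -0.35, 0.6, 0, 0],
    [0, -0.35, 0.8, 0, 0],
    [0, -0.35, 0.8, 0, 0],
    [0, -0.3, 0.7, 0, 0],
    [0, -0.05, 0.15, 0, 0],
    [0, 0, 0, 0, 0],
    [0, 0, 0, 0, 0],
  ],
)

```text
time: 22.88
tool_pos: [547.7, -50.6, 83.9]
tcp_rot: [-3.141, 0.0, 0.112]
contact_force: [-0.4, -0.6, -0.3]
grip_width: 0.2
```

```bash
python3 look.py w15
```

```text
22.875 [547.7 -50.6  83.9] [-3.141  0.     0.112] [-0.4 -0.6 -0.3] 0.17286005531085197
```

View pics/w15.png

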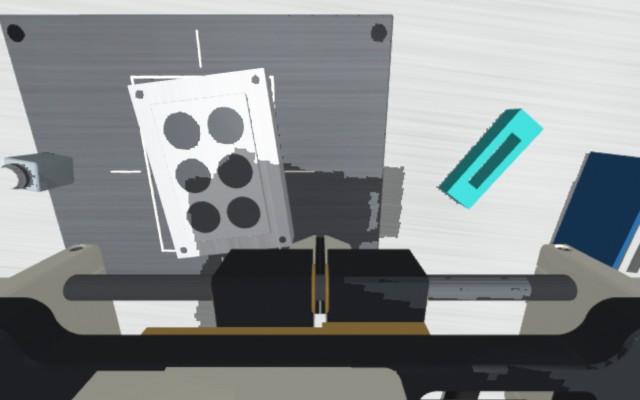

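```bash
python3 - <<'E'
from h import *
im=cv2.imread("pics/w15.png")[:,:,::-1]; crop(im,100,60,310,270,"pics/w15a.png",2.75)
E
```

```text
(no output)
```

View pics/w15a.png

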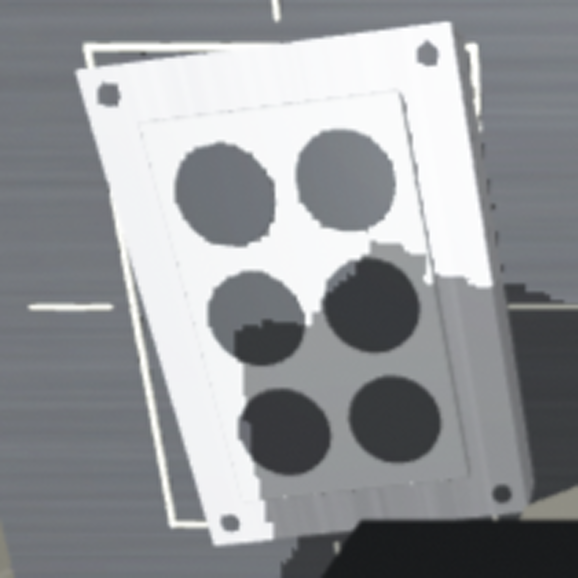

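```bash
cat >> h.py <<'E'
def C(u,v,x0,y0,s): return (x0+(u+.5)/s-.5,y0+(v+.5)/s-.5)
def rect(obs,m=None):
    # obs list (key,px), outer-line corners; prints rect pose
    W=[(k,ray("wrist",p,25,m)[:2]) for k,p in obs]
    S={"FL":(76,56),"FR":(76,-56),"BL":(-76,56),"BR":(-76,-56)}
    def f(q):
        R=np.array([[np.cos(q[2]),-np.sin(q[2])],[np.sin(q[2]),np.cos(q[2])]])
        return np.concatenate([q[:2]+R@np.array(S[k])-w for k,w in W])
    r=so.least_squares(f,[572,45,.114]); print("rect",r.x.round(3),"resid",r.fun.round(1)); return r.x
def rel(p,r):
    d=p[:2]-r[:2];c,s=np.cos(r[2]),np.sin(r[2]); print("REL x %.1f y %.1f yaw %.3f"%(c*d[0]+s*d[1],-s*d[0]+c*d[1],p[2]-r[2]))
E
python3 - <<'E'
from h import *
c=lambda u,v:C(u,v,100,60,2.75)
p=plate([("wrist","FL",c(108,95)),("wrist","FR",c(428,54)),("wrist","BL",c(231,523)),("wrist","BR",c(502,494))])
r=rect([("FL",c(86,46)),("FR",c(475,46)),("BL",c(172,525))])
rel(p,r)
E
```

```text
plate [5.76427e+02 3.38230e+01 2.29000e-01] err in mark frame 2.7 -11.9 yaw err 0.115 resid [-0.1 -0.1 -0.1  0.  -0.   0.3  0.3 -0.1]
rect [5.71468e+02 4.56220e+01 1.12000e-01] resid [-0.2 -0.2 -0.2  0.3  0.4 -0.1]
REL x 3.6 y -12.3 yaw 0.117
```

Emit:
servo_tool(
  series=[
    [0, 0, 0, 0.3, 0],
    [0, 0, 0, 0.7, 0],
    [0, 0, 0, 0.5, 0],
    [0, 0, 0, 0, 0],
    [0, -0.004, -0.1, 0, 0],
    [0, -0.004, -0.1, 0, 0],
    [0, -0.004, -0.1, 0, 0],
    [0, -0.004, -0.1, 0, 0],
    [0, -0.004, -0.08, 0, 0],
    [0, 0, 0, 0, 0],
  ],
)

```text
time: 24.18
tool_pos: [544.2, -28.7, 10.1]
tcp_rot: [3.139, -0.001, 0.112]
contact_force: [-1.8, -6.3, 2.8]
grip_width: 0.4
```

```bash
python3 look.py w16; python3 - <<'E'
from h import *
im=cv2.imread("pics/w16.png")[:,:,::-1]; crop(im,0,20,320,260,"pics/w16a.png",2.4)
E
```

```text
24.175 [544.2 -28.7  10.1] [ 3.139e+00 -1.000e-03  1.120e-01] [-1.8 -6.3  2.8] 0.374973976366255
```

View pics/w16a.png

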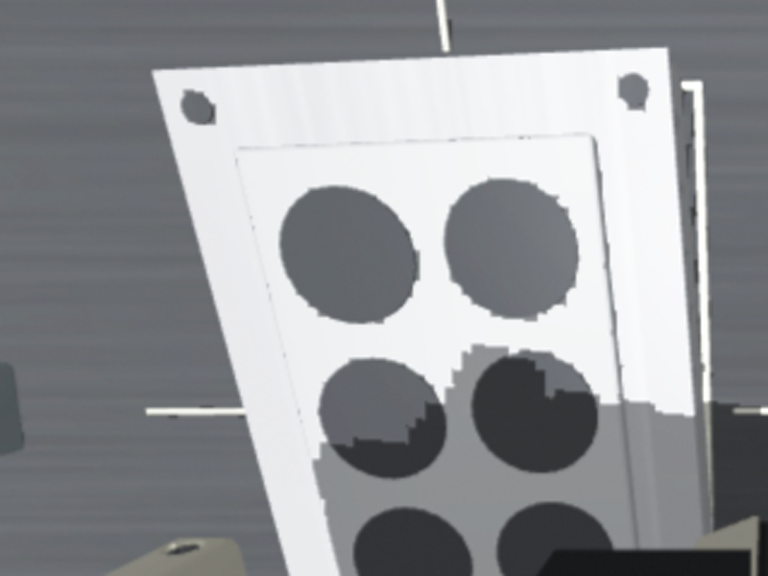

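```bash
python3 - <<'E'
from h import *
c=lambda u,v:C(u,v,0,20,2.4)
p=plate([("wrist","FL",c(198,108)),("wrist","FR",c(634,91))])
k=ray("wrist",c(702,83),25)[:2]; R=np.array([[np.cos(.112),-np.sin(.112)],[np.sin(.112),np.cos(.112)]])
r=np.r_[k-R@[76,-56],.112]; print(r); rel(p,r)
E
```

```text
plate [5.78025e+02 4.11270e+01 1.47000e-01] err in mark frame 5.1 -4.8 yaw err 0.033 resid [-0.   0.2  0.  -0.2]
[5.71984055e+02 4.46497495e+01 1.12000000e-01]
REL x 5.6 y -4.2 yaw 0.035
```

Emit:
servo_tool(
  series=[
    [0, 0, -0.06, 0, 0],
    [0, 0, -0.05, 0, 0],
    [0, 0, 0, 0, 0],
  ],
)

```text
time: 24.6
tool_pos: [543.6, -23.6, 10.1]
tcp_rot: [3.139, -0.001, 0.112]
contact_force: [-2.3, -7.7, 3.9]
grip_width: 0.3
```

```bash
python3 look.py w17; python3 - <<'E'
from h import *
im=cv2.imread("pics/w17.png")[:,:,::-1]; crop(im,0,20,320,260,"pics/w17a.png",2.4)
E
```

```text
24.6 [543.6 -23.6  10.1] [ 3.139e+00 -1.000e-03  1.120e-01] [-2.3 -7.7  3.9] 0.29995504175435567
```

View pics/w17a.png

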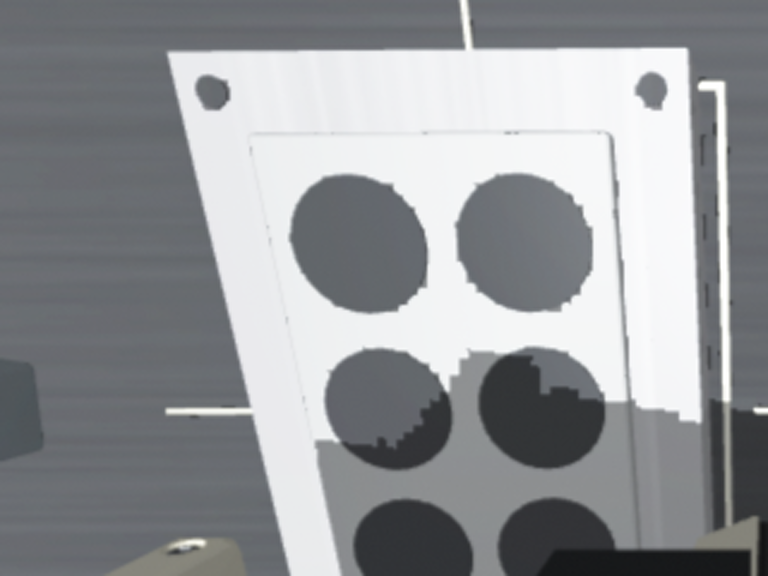

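```bash
python3 - <<'E'
from h import *
c=lambda u,v:C(u,v,0,20,2.4)
p=plate([("wrist","FL",c(212,92)),("wrist","FR",c(652,91.5))])
k=ray("wrist",c(723,83),25)[:2]; R=np.array([[np.cos(.112),-np.sin(.112)],[np.sin(.112),np.cos(.112)]])
r=np.r_[k-R@[76,-56],.112]; print(r); rel(p,r)
E
```

```text
plate [5.78883e+02 4.50850e+01 1.13000e-01] err in mark frame 6.4 -1.0 yaw err -0.001 resid [-0.   0.2  0.  -0.2]
[5.71900693e+02 4.50397325e+01 1.12000000e-01]
REL x 6.9 y -0.7 yaw 0.001
```

Emit:
servo_tool(
  series=[
    [0, 0, 0.25, 0, 0],
    [0, 0, 0, -0.5, 0],
    [0, 0, 0, -0.7, 0],
    [0, 0.3, -0.1, -0.3, 0],
    [0, 0.7, -0.4, 0, 0],
    [0, 0.7, -0.4, 0, 0],
    [0, 0.7, -0.4, 0, 0],
    [0, 0.35, -0.25, 0, 0],
    [0, 0, 0, 0, 0],
    [0, 0, 0, 0, 0],
  ],
)

```text
time: 25.9
tool_pos: [672.2, 56.9, 83.9]
tcp_rot: [3.141, 0.001, 0.111]
contact_force: [0.5, 0.6, -0.1]
grip_width: 0.3
```

```bash
python3 look.py w18
```

```text
25.9 [672.2  56.9  83.9] [3.141e+00 1.000e-03 1.110e-01] [ 0.5  0.6 -0.1] 0.3219188929234276
```

View pics/w18.png

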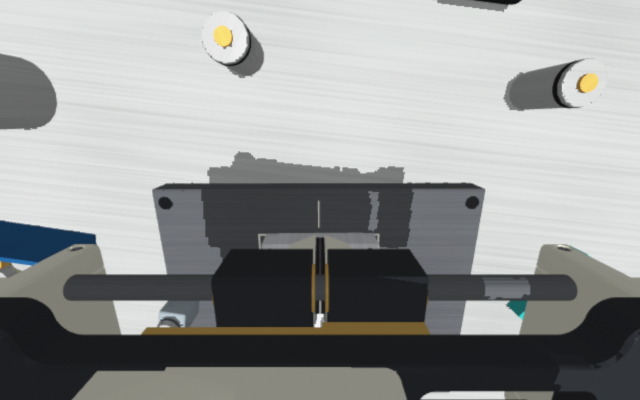

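Emit:
servo_tool(
  series=[
    [0, 0, 0, 0.3, 0],
    [0, 0, 0, 0.7, 0],
    [0, 0, 0, 0.5, 0],
    [0, 0, 0, 0, 0],
    [0, -0.1, 0, 0, 0],
    [0, -0.1, 0, 0, 0],
    [0, -0.08, 0, 0, 0],
    [0, -0.06, 0, 0, 0],
    [0, 0, 0, 0, 0],
  ],
)

```text
time: 27.08
tool_pos: [657.4, 55.5, 10.2]
tcp_rot: [3.141, -0.004, 0.111]
contact_force: [4.3, 0.2, 1.4]
grip_width: 0.4
```

```bash
python3 look.py w19; python3 - <<'E'
from h import *
im=bot.capture("scene"); crop(im,290,130,430,240,"pics/s19.png")
im=bot.capture("side"); crop(im,220,160,370,270,"pics/sd19.png")
E
```

```text
27.075 [657.4  55.5  10.2] [ 3.141 -0.004  0.111] [4.3 0.2 1.4] 0.402386036196429
```

View pics/s19.png

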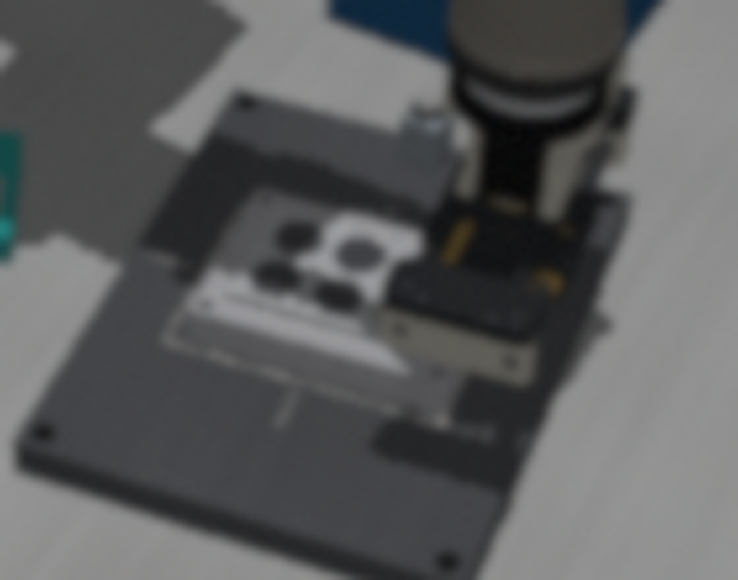

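View pics/sd19.png

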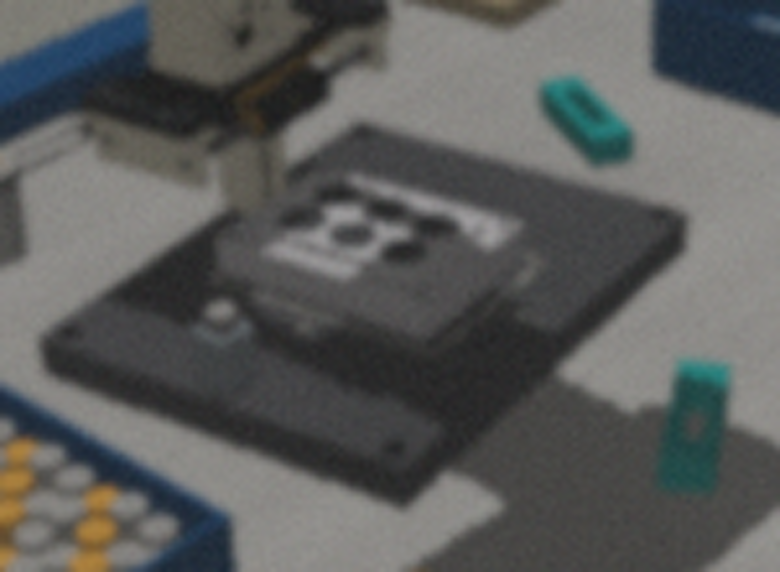

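Emit:
servo_tool(
  series=[
    [0, -0.05, 0, 0, 0],
    [0, -0.03, 0, 0, 0],
    [0, 0, 0, 0, 0],
    [0, 0.2, 0, 0, 0],
    [0, 0.1, 0, -0.5, 0],
    [0, 0, 0, -0.7, 0],
    [0, -0.4, 0.1, -0.5, 0],
    [0, -0.8, 0.2, -0.2, 0],
    [0, -0.8, 0.2, 0, 0],
    [0, -0.8, 0.2, 0, 0],
    [0, -0.6, 0.1, 0, 0],
    [0, 0, 0, 0, 0],
    [0, 0, 0, 0, 0],
  ],
)

```text
time: 28.85
tool_pos: [503.1, -1.7, 104.1]
tcp_rot: [3.142, -0.0, 0.111]
contact_force: [0.1, 0.0, -0.6]
grip_width: 0.7
```

```bash
python3 look.py w20
```

```text
28.85 [503.1  -1.7 104.1] [ 3.142 -0.     0.111] [ 0.1  0.  -0.6] 0.6839757634972574
```

View pics/w20.png

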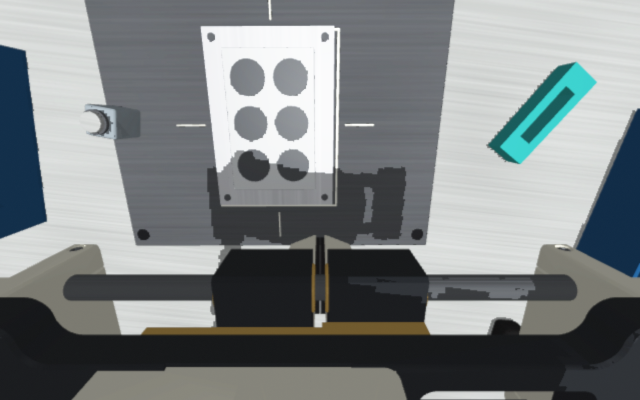

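```bash
python3 - <<'E'
from h import *
im=cv2.imread("pics/w20.png")[:,:,::-1]; crop(im,170,0,380,240,"pics/w20a.png",2.4); crop(im,310,10,380,80,"pics/w20b.png",8); crop(im,190,180,350,240,"pics/w20c.png",4.5)
E
```

```text
(no output)
```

View pics/w20a.png

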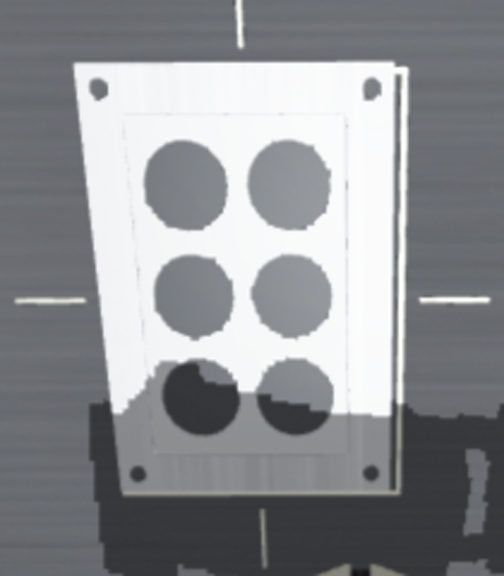

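View pics/w20b.png

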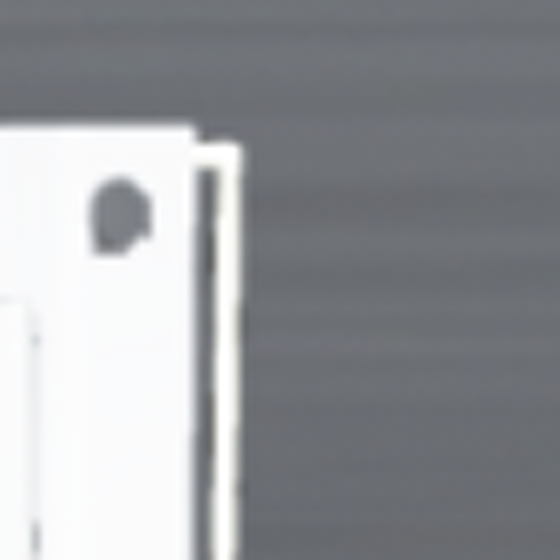

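View pics/w20c.png

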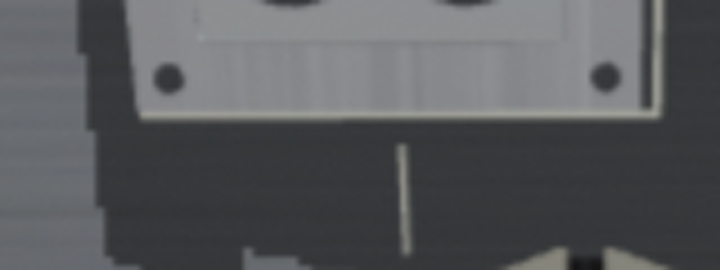

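```bash
python3 - <<'E'
from h import *
a=lambda u,v:C(u,v,170,0,2.4); b=lambda u,v:C(u,v,310,10,8); c=lambda u,v:C(u,v,190,180,4.5)
p=plate([("wrist","FL",a(98,88)),("wrist","FR",a(372,89)),("wrist","BL",c(168,79)),("wrist","BR",c(605,77))])
r=rect([("FR",b(241,143)),("BR",c(660,119))]); rel(p,r)
print("ticks", [ray("wrist",q,25)[:2].round(1) for q in [a(50,300),a(455,299),a(240,25),c(405,200)]])
E
```

```text
plate [5.73508e+02 4.44750e+01 1.12000e-01] err in mark frame 1.0 -0.9 yaw err -0.002 resid [-0.1 -0.1  0.2  0.1  0.1  0.1 -0.2 -0.1]
rect [5.71861e+02 4.47310e+01 1.10000e-01] resid [-1.  -0.1  1.   0.1]
REL x 1.6 y -0.4 yaw 0.002
ticks [array([563.2, 121.2]), array([580.4, -30.1]), array([660.5,  55.5]), array([476.4,  34.6])]
```

```bash
python3 - <<'E'
from h import *
im=bot.capture("scene"); cv2.imwrite("pics/final.png",im[:,:,::-1])
for l in ["strap_mid","cell0","bar","rods"]: print(l,pin("scene",l))
o=bot.get_obs(); print(o['time'],o['contact_force'],np.abs(o['dq']).max())
E
```

```text
strap_mid [(array([ 608.4, -198.4,    5.9]), 0.9), (array([355. ,  45.8,   5.1]), 0.77), (array([ 544.3, -363.1,   10.7]), 0.76)]
cell0 [(array([ 798.6, -111. ,    1. ]), 0.71), (array([799.2, 131.7,  -5.7]), 0.58)]
bar [(array([ 325.5, -242.8,   -1.6]), 0.86)]
rods [(array([7.431e+02, 3.355e+02, 7.000e-01]), 0.59)]
29.15 [-0.21075189  0.45970235  0.38221899] 0.0051603213481243295
```

View pics/final.png

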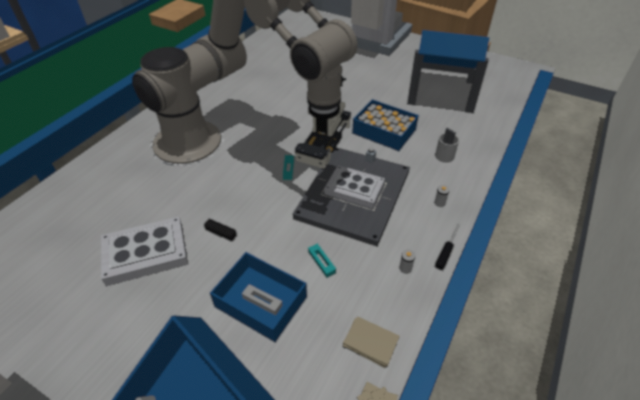

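The strap lies in the bin at (262,297) and the plate is square on the platen at (359,185). The bystanders that show are where they were; the arm hides the third cell, which the tool never went near.

```bash
python3 -c "
from plant import bot
print(bot.close_job())"
```

```text
the job is handed in; nothing more can be done
None
```

The strap clamp is in the empty blue bin, the nest plate lies square in the scribed rectangle, and I handed the job in at about 29 s of the 67 s allowed.

- **Strap:** My first grasp closed on air above it. The side and wrist cameras showed the fingertips about 27 mm higher than the reported TCP height. I went lower, gripped it at 27.6 mm and let it go in the bin.
- **Plate:** I tapped it with shut fingers on the left, right, left and right sides, then on the far end. It was never pinched or lifted.
- **Final position:** Against the scribed rectangle in the same wrist picture, the plate is off by about 1.6 mm along its length, 0.4 mm across and 0.002 rad. The centre tick marks put the across offset nearer 1 mm. Both are within the 5 mm and 0.06 rad limits. I left the 1.6 mm rather than risk another tap, so the margin is not perfectly even lengthwise.
- **Strap check:** It is at (544, -363) mm, within a few millimetres of the bin's centre.
- **Other things:** The bar, the rod pot and two of the cells read within about 8 mm of their first positions, which is close to the detector's error. The arm hid the third cell in the last picture, so I could not check it; the tool never went near it.
- **Contact:** The force reading was at noise level when I handed in, and the arm stood clear of everything.

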